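# Tip the domino box flat and push it into its bay

## Robot

A 6-joint arm with a two-finger parallel gripper is mounted at the origin on the work surface. World frame = base frame: x ahead of the robot, y to its left, z up, the work surface at z = 0. Lengths are in m, angles in rad, forces in N, time in s.
With the tool pointing down it reaches from about 0.35 to 0.975 m from the base axis. Payload 4.9 kg.
Tool frame: the origin (TCP) lies at the very end of the fingers, on their centre line; the grasp point (between the pads) lies behind it (manip.pinch_z is the y of the grasp point in the tool frame, in m); y points along the fingers, x is the direction in which the jaws open and shut, and the axes are right-handed (so a half turn about y gives the same grasp; the last joint's range is limited). The gripper opens to 85 mm and grips with 20 to 120 N. Pads are 22 mm wide; open, the fingers measure 114 mm over their backs; the gripper's body (76 mm by 85 mm) begins 54 mm behind the grasp point. The pads swing forward as they close: fully open they stand 13 mm farther back than shut.
Start: joints at [-0.119, 0.053, 1.613, -0, 1.476, -0.119], TCP at [0.625, 0, 0.231] pointing down, gripper open.
Joint ranges: [-3.01, 3.01], [-1.01, 2.22], [0.06, 2.58], [-1.02, 4.17], [0.09, 2.62], [-3.14, 3.14]. Speed limits (rad/s): [2.57, 2.57, 3.14, 3.14, 3.14, 3.14].

## Interface

Orientations are given as a unit quaternion [w, x, y, z].
In Python, from plant import manip gives the robot as it stands.
- The arm moves only by the tool drive_tool, never from a script. Its argument "motion" is a list of rows, each a list of 3 entries, a list of its own where there are three numbers: the shift along the tool's x, y, z in units of 25 mm (1.0 is 25 mm), then the turn, a rotation vector about the tool's x, y, z in units of 5 degrees (1.0 is 5 degrees), then the closure, from -1 (fully open) to 1 (shut). A call has 1 to 12 rows; each row shifts and turns the commanded pose from where the row before left it, along the tool's axes as they then stand; what a row does not reach is not made up. A row lasts 1/10 s, in which the tool goes at most 50 mm and 8.59 degrees, less where a joint would pass 70% of its speed; a pose out of reach is approached as far as the arm can. A call is refused whole if a number of a shift passes 1 or a number of a turn 1, either way. A call with a gripper value outside its range is refused whole. The fingers move at their own pace and stop on an object; the grip force is fixed at half the most. Time passes only in rows, so rows that do not move let the fingers close. It gives the time, the measured TCP pose, the force and the opening at its end, in the units of the state.
- manip.state(): the state, without advancing time (a new reading comes with each control period).
- manip.grab_frame(name): name is "scene" or "side" or "wrist"; returns a dict with "img" (420x560x3 uint8, blue, green, red), "range_z" (420x560 float32, m along the optical axis (not along the pixel's ray), 0 where there is no reading), "camera_matrix" (3x3 intrinsics, pixels), "k1" (the pictures are not rectified: a ray, as slopes to the right and down, at radius r is drawn at 1 + k1 r^2 times it, then the intrinsics apply), "world_from_camera" (4x4, takes a point from camera to world coordinates); the wrist camera has in their place "T_tool_cam" (4x4, takes a point from camera to tool coordinates, whose origin is the TCP and whose axes are the tool frame's). Camera axes: x right, y down, z forward; pixel columns grow to the right and rows downward; lengths in m; the calibration is good to about 2 mm. A picture is of the moment at which its call begins: read the wrist's pose just before it.
- manip.job_done(): hands the job in, once; it reports no verdict.
The state is a dict: "time": time; "joint_pos": joint angles; "joint_vel": joint speeds; "joint_efforts": joint torques, N m; "tool_pos": TCP position; "tool_rot": TCP orientation; "contact_force": force on the tool from outside, world axes, zero at the start; "ft_torque": the same for the moment, N m; "gripper_width": opening from 0.0 (shut) to 1.0 (fully open).
Only numpy, scipy, OpenCV 4.12 (cv2) and the standard library are available. Lean on these libraries where they do the work, as an engineer would, in place of code of your own. Each camera call takes 0.05 s, during which the arm holds its last target. There are 200 camera calls.

## Task

The wooden domino box stands on end in front of its storage bay, the dark U-shaped rail on the shelf. Using only the fingertips, gently push near the top of its green lid side so that it tips over and lies flat, lid up, in front of the bay; then push it along the shelf into the bay until it is fully home against the back stop. Never pinch or lift the box, and leave the bead jar, the chess knight and the bell where they stand, without ringing the bell.

Things in the scene. Friction and masses are not known exactly. Their poses are not given: they have to be found in the camera images.
- domino_box: Closed rigid beech box, 45 (own x) by 90 (y) by 150 mm (z), 0.25 to 0.5 kg. Starts loose, standing on end on the vinyl, lid facing away from the bay (within 6 degrees). Origin: centre of the end it stands on; z runs along the 150 mm length, up at the start; x points out of the broad green lid face (white domino picture), so straight up when the box lies lid up.
- box_center (a point): Centre of the domino box: 75 mm high standing, 22.5 mm lying flat. Pushed near the top of its lid side, the box pivots on its lower edge opposite the lid; leaned past about 17 degrees it falls flat by itself, clear of the bay's mouth.
- box_top_end (a point): Centre of the 45 x 90 mm end that is uppermost at the start; once tipped over it is the end that leads into the bay.
- bay: Fixed dark U-shaped wooden rail, 22 mm high, no floor or roof. Origin at shelf level, middle of the back stop's inner face; own x is the level push-in direction, z up. Side rails 14 mm thick, 110 mm apart inside, run from x = 0 to -70 mm; flared rails widen the mouth to about 144 mm at x = -103 mm. The box slides on the vinyl; when home, its rear end is at x = -150 mm.
- bead_jar: Bystander: clear plastic screw-top jar of blue glass beads with a white lid, 62 mm across, 78 mm high, loose. Origin at the centre of its underside, z up.
- knight: Bystander: beech chess knight, base 36 mm across, 66 mm high, loose. Origin at the centre of its underside, z up.
- bell: Bystander: steel desk bell on a black base, 72 mm across, 56 mm high with its plunger, loose. Origin at the centre of its underside, z up.
- bell_plunger (a joint): Press plunger on top of the bell: 0 m up, 0.006 m fully pressed (rung).
Mind the look-alikes: they are no part of the job. Of the things like the domino_box, leave any that is blue or yellow; of the rest the larger one is meant.

How it is judged:
On the way:
1. the box lies flat and still, lid up, in front of the bay (its leading end at least 40 mm short of the back stop) (angle between domino_box's own x axis and vertical below 0.1 rad and height (world z) of box_center below 0.03 m and x of box_top_end in the frame of bay below -0.04 m and linear speed of domino_box below 0.02 m/s and angular speed of domino_box below 0.1 rad/s), for 0.2 s.
At the end, for the whole second after the job is handed in: Box at rest, flat (0.1 rad), lid up, between the rails: leading end within 8 mm of the back stop and 18 mm of the middle line, turned under 0.18 rad. Jar, knight and bell upright (0.1 rad) and within 20 mm of their starts; plunger under 3 mm (angle between domino_box's own x axis and vertical below 0.1 rad and height (world z) of box_center below 0.03 m and x of box_top_end in the frame of bay between -0.008 and 0.006 m and y of box_top_end in the frame of bay between -0.018 and 0.018 m and angle between the z axis of domino_box and the x axis of bay, either way round below 0.18 rad and linear speed of domino_box below 0.02 m/s and angular speed of domino_box below 0.1 rad/s and distance of each of bead_jar, knight, bell from where it was at the start of the episode below 0.02 m and angle between each of bead_jar, knight, bell's own z axis and vertical below 0.1 rad and value of joint bell_plunger below 0.003 m); the robot touches nothing.
It fails at once if the box is lifted (height (world z) of box_center above 0.11 m or (angle between domino_box's own x axis and vertical below 0.2 rad and height (world z) of box_center above 0.05 m)).
It fails at once if the fingers pinch or shove the box hard (over 40 N) (contact force between the fingers and domino_box above 40 N).
It fails at once if the jar, the knight or the bell is displaced by more than 20 mm, or knocked over (distance of any of bead_jar, knight, bell from where it was at the start of the episode above 0.02 m or angle between any of bead_jar, knight, bell's own z axis and vertical above 0.5 rad).
It fails at once if the bell is rung (plunger pressed more than 3 mm) (value of joint bell_plunger above 0.003 m).
It also fails if it takes over 42 s, if anything falls off the work surface, if the arm or the gripper's body presses on something with over 40 N, if the wrist force passes 120 N, or if a joint passes its speed limit or range.

## Working session

There is one attempt and no reset: what is moved stays moved. The work goes in short steps, Python scripts to look and compute and a tool call to move; the robot and the scene stay as the last step left them, time stands still between calls to the robot, and variables do not carry over. Pictures are saved under pics/ and viewed, about 8 in all and at most 12, crops included, and the job is handed in when it is done.

Besides the shell and the picture viewer there is one more tool, called after ">>>" as name(argument=value, ...), one argument or row to a line, values as JSON. drive_tool: Moves the arm, as the interface text tells. Its arguments: {"type":"object","properties":{"motion":{"type":"array","items":{"type":"array"}}},"required":["motion"]}

```bash
mkdir -p pics
cat > h.py <<'E'
import numpy as np, cv2
from plant import manip
def grab(n):
    f=manip.grab_frame(n); return f
def cloud(f):
    K=f["camera_matrix"];k1=f["k1"];h,w=f["range_z"].shape
    u,v=np.meshgrid(np.arange(w),np.arange(h))
    p=cv2.undistortPoints(np.stack([u,v],-1).reshape(-1,1,2).astype(np.float64),K,np.array([k1,0,0,0.])).reshape(h,w,2)
    z=f["range_z"]; P=np.dstack([p[...,0]*z,p[...,1]*z,z])
    T=f["world_from_camera"]; P=P@T[:3,:3].T+T[:3,3]; P[z==0]=np.nan
    return P
E
python3 - <<'E'
from h import *
s=manip.state();print(s["time"],s["tool_pos"],s["tool_rot"],s["gripper_width"],manip.pinch_z)
for n in("scene","side"):
    f=grab(n);cv2.imwrite(f"pics/{n}0.png",f["img"]);np.savez(f"{n}0.npz",P=cloud(f),img=f["img"]);print(f["world_from_camera"].round(2).tolist())
E
```

```text
0.0 [6.24379787e-01 7.06634582e-05 2.30084327e-01] [ 7.07188636e-01 -7.07024208e-01  7.02118323e-04  7.14568430e-04] 1.002688852329004 -0.0187
[[0.63, 0.62, -0.47, 1.1], [0.77, -0.52, 0.36, -0.38], [-0.02, -0.59, -0.81, 1.09], [0.0, 0.0, 0.0, 1.0]]
[[-0.88, -0.34, 0.32, 0.24], [-0.47, 0.64, -0.61, 0.58], [0.0, -0.69, -0.72, 0.75], [0.0, 0.0, 0.0, 1.0]]
```

View pics/scene0.png

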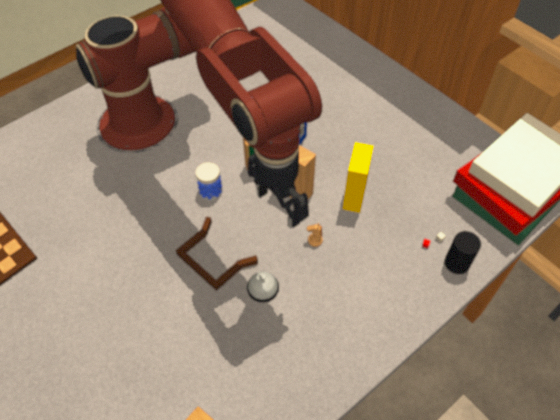

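View pics/side0.png

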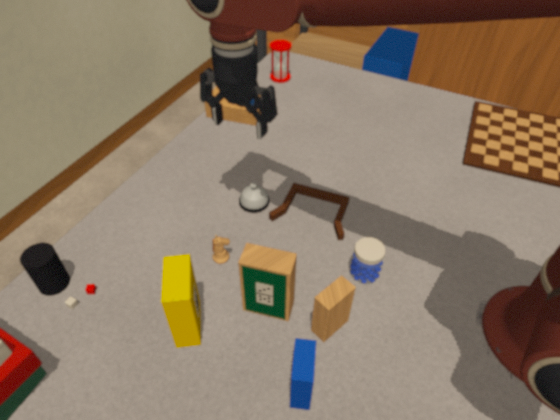

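Side view: the yellow box is at (181,300), blue at (303,374), a plain wooden box (smaller) at (333,308), and a wooden box with green lid and domino picture at (267,282), facing away from the bay at (320,200). The last one fits: it isn't blue or yellow and is the larger of the wooden two. Bell (254,196), knight (221,250), jar (367,260). Next I confirm with a crop and measure.

Run:
```python
from h import *
d=np.load("side0.npz");P=d["P"];img=d["img"]
cv2.imwrite("pics/crop.png",cv2.resize(img[150:420,140:400],None,fx=2.2,fy=2.2,interpolation=cv2.INTER_CUBIC))
hsv=cv2.cvtColor(img,cv2.COLOR_BGR2HSV).astype(int)
def blob(name,u0,u1,v0,v1,zl,zh,extra=None):
    m=np.zeros(img.shape[:2],bool);m[v0:v1,u0:u1]=1
    m&=(P[...,2]>zl)&(P[...,2]<zh)
    if extra is not None:m&=extra
    q=P[m];(c,s,a)=cv2.minAreaRect((q[:,:2]*1000).astype(np.float32))
    print(name,len(q),np.round(c),np.round(s),round(a,1),"z",q[:,2].min().round(3),q[:,2].max().round(3));return q
blob("boxtop",235,300,235,330,.14,.17)
g=blob("lid",235,300,245,330,.01,.17,(hsv[...,0]>50)&(hsv[...,0]<90)&(hsv[...,1]>120))
c=g.mean(0);n=np.linalg.svd(g-c,full_matrices=False)[2][2];print("lid c,n",c,n)
blob("small",310,360,270,345,.06,.2)
blob("small all",305,358,270,345,.01,.2)
blob("blue",285,320,335,412,.01,.2)
blob("yellow",160,202,250,350,.03,.2)
blob("bell",230,275,175,215,.01,.1)
blob("knight",205,235,230,268,.01,.1)
blob("jar",345,390,235,285,.06,.1)
b=blob("bay",265,352,180,240,.014,.03)
# bay pieces
np.save("bay.npy",b)
uv=np.round(b[::12,:2],3);print(uv.tolist())
```

```text
boxtop 1324 [467. 178.] [90. 47.] 12.6 z 0.14 0.153
lid 1168 [463. 200.] [73.  4.] 11.9 z 0.011 0.142
lid c,n [0.46270343 0.19962527 0.08127807] [ 2.15183969e-01 -9.76573522e-01  1.25640053e-04]
small 1293 [353. 196.] [138.  46.] 82.2 z 0.06 0.114
small all 1893 [348. 153.] [232.  48.] 83.9 z 0.01 0.114
blue 1487 [344. 291.] [33. 67.] 21.0 z 0.01 0.112
yellow 2731 [578. 280.] [47. 93.] 35.8 z 0.03 0.152
bell 572 [613. -47.] [97. 57.] 1.3 z 0.01 0.057
knight 297 [606. 121.] [35. 19.] 42.4 z 0.01 0.066
jar 689 [333.  19.] [56. 57.] 65.5 z 0.06 0.08
bay 858 [511. -84.] [203. 122.] 7.0 z 0.014 0.029
[[0.572, -0.137], [0.569, -0.126], [0.544, -0.139], [0.544, -0.133], [0.556, -0.126], [0.531, -0.138], [0.551, -0.127], [0.523, -0.138], [0.551, -0.126], [0.523, -0.133], [0.559, -0.111], [0.528, -0.128], [0.504, -0.142], [0.54, -0.125], [0.511, -0.133], [0.61, -0.068], [0.519, -0.129], [0.492, -0.138], [0.561, -0.099], [0.505, -0.133], [0.479, -0.143], [0.558, -0.098], [0.491, -0.135], [0.465, -0.144], [0.554, -0.096], [0.474, -0.136], [0.604, -0.057], [0.485, -0.134], [0.459, -0.143], [0.561, -0.084], [0.466, -0.136], [0.442, -0.148], [0.554, -0.085], [0.451, -0.14], [0.562, -0.076], [0.454, -0.136], [0.6, -0.054], [0.45, -0.14], [0.557, -0.07], [0.599, -0.048], [0.435, -0.132], [0.443, -0.126], [0.443, -0.119], [0.551, -0.06], [0.56, -0.053], [0.433, -0.121], [0.441, -0.11], [0.557, -0.045], [0.431, -0.117], [0.55, -0.053], [0.563, -0.034], [0.436, -0.104], [0.557, -0.036], [0.575, -0.023], [0.554, -0.04], [0.566, -0.024], [0.431, -0.097], [0.438, -0.091], [0.44, -0.085], [0.439, -0.081], [0.432, -0.083], [0.435, -0.073], [0.427, -0.075], [0.428, -0.068], [0.43, -0.06], [0.419, -0.061], [0.422, -0.053], [0.426, -0.052], [0.413, -0.047], [0.415, -0.042], [0.404, -0.042], [0.407, -0.041]]
```

View pics/crop.png

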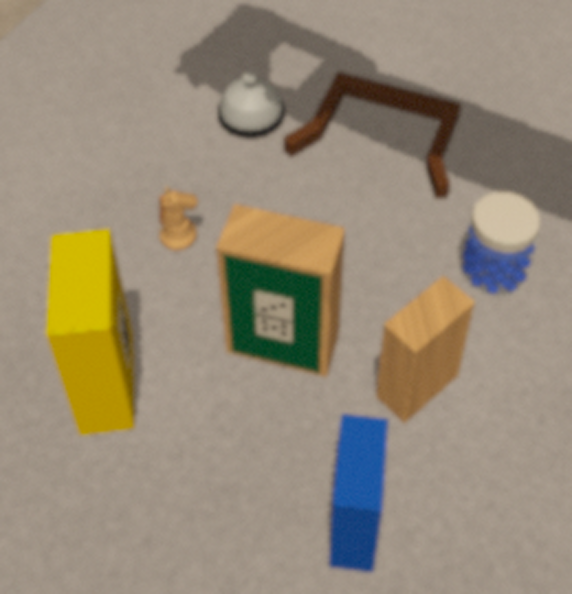

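Crop confirms: the green-lidded box with the white domino picture is the larger wooden one; the other wooden box is about 0.115 m tall. Now I fit the bay pose.

Run:
```python
from h import *
from scipy.optimize import minimize
b=np.load("bay.npy");b=b[(b[:,2]>.017)]
# top-only points; bay-frame model: union of segments (centrelines), half thickness 7mm
segs=[((.007,-.069),(.007,.069)),((0,.062),(-.07,.062)),((0,-.062),(-.07,-.062)),((-.07,.062),(-.103,.079)),((-.07,-.062),(-.103,-.079))]
def loss(p,full=False):
    c,s=np.cos(p[2]),np.sin(p[2]);q=(b[:,:2]-p[:2])@np.array([[c,-s],[s,c]])
    D=[]
    for a,e in segs:
        a=np.array(a);e=np.array(e);d=e-a;t=np.clip((q-a)@d/(d@d),0,1)
        D.append(np.linalg.norm(q-a-t[:,None]*d,axis=1))
    D=np.min(D,0);return np.minimum(D,.015)if full else (np.minimum(D,.015)**2).mean()
best=min((minimize(loss,[.5,-.12,np.radians(a)],method="Nelder-Mead",options=dict(xatol=1e-5,fatol=1e-11,maxiter=2000)) for a in(-95,-85,-78)),key=lambda r:r.fun)
print(best.x,np.degrees(best.x[2]),best.fun**.5,len(b))
x=best.x;d=np.array([np.cos(x[2]),np.sin(x[2])]);print("home rear",x[:2]-.15*d,"mouth",x[:2]-.103*d)
l=np.array([-d[1],d[0]])
for n,p in dict(top=[.467,.178]).items():
    r=np.array(p)-x[:2];print(n,"in bay",r@d,r@l)
```

```text
[ 0.5008785  -0.12999427 -1.45017309] -83.08879788069385 0.005003475375136748 758
home rear [0.48282886 0.01891581] mouth [ 0.48848441 -0.02774268]
top in bay -0.30983296310211667 0.003428909789014468
```

>>> drive_tool(
  motion=[
    [[-0.7,0,1],[0,0,0],0],
    [[-0.7,0,1],[0,0,0],0],
    [[-0.7,0,1],[0,0,0],0],
    [[-0.7,0,1],[0,0,0],0],
    [[-0.7,0,1],[0,0,0],0],
    [[-0.7,0,1],[0,0,0],0],
    [[-0.7,0,1],[0,0,0],0],
    [[-0.7,0,1],[0,0,0],0],
    [[-0.7,0,1],[0,0,0],0],
    [[-0.7,0,1],[0,0,0],0],
    [[0,0,0],[0,-1,0],0],
    [[0,0,0],[0,-1,0],0],
  ],
)

```text
time: 1.3
tool_pos: [0.449, 0.2507, 0.2307]
tool_rot: [-0.704, 0.704, 0.063, -0.064]
contact_force: [-0.3, 0.1, -0.0]
gripper_width: 0.5
```

>>> drive_tool(
  motion=[
    [[0,0,0],[0,-0.5,0],0],
    [[0,1,0],[0,0,0],0],
    [[0,1,0],[0,0,0],0],
    [[0,1,0],[0,0,0],0],
    [[0,1,0],[0,0,0],0],
    [[0,0,0],[0,0,0],0],
  ],
)

```text
time: 1.9
tool_pos: [0.4468, 0.2488, 0.1266]
tool_rot: [-0.702, 0.704, 0.074, -0.08]
contact_force: [-0.7, 0.1, 0.7]
gripper_width: 0.5
```

Run:
```python
from h import *
from scipy.spatial.transform import Rotation as R
s=manip.state();q=s["tool_rot"];Rm=R.from_quat(np.r_[q[1:],q[0]]).as_matrix();p=s["tool_pos"]
print(s["time"],p,s["contact_force"],s["gripper_width"]);print(Rm.round(3))
print("face centre in tool",(Rm.T@(np.array([.462,.200,.125])-p)))
cv2.imwrite("pics/a.png",grab("side")["img"][150:420,100:400])
```

```text
1.9 [0.44682473 0.24878318 0.12662492] [-0.7057165   0.13617991  0.68898685] 0.49969913935759674
[[ 0.976 -0.008 -0.216]
 [ 0.216 -0.003  0.976]
 [-0.009 -1.    -0.001]]
face centre in tool [ 0.00427346  0.00165352 -0.05090905]
```

View pics/a.png

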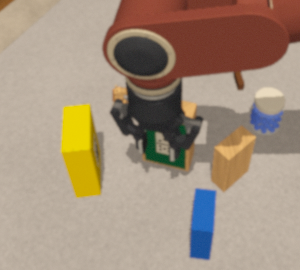

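The gripper stands in front of the green lid at crop (160,125), clear of its neighbours. Now a gentle push.

>>> drive_tool(
  motion=[
    [[0.16,0,-0.4],[0,0,0],0],
    [[0,0,-0.4],[0,0,0],0],
    [[0,0,-0.4],[0,0,0],0],
    [[0,0,-0.2],[0,0,0],0],
    [[0,0,-0.2],[0,0,0],0],
    [[0,0,-0.2],[0,0,0],0],
    [[0,0,-0.2],[0,0,0],0],
    [[0,0,-0.2],[0,0,0],0],
    [[0,0,-0.2],[0,0,0],0],
    [[0,0,-0.2],[0,0,0],0],
    [[0,0,-0.2],[0,0,0],0],
    [[0,0,-0.2],[0,0,0],0],
  ],
)

```text
time: 3.15
tool_pos: [0.4701, 0.1772, 0.1312]
tool_rot: [-0.703, 0.703, 0.077, -0.077]
contact_force: [-0.9, 0.5, 0.4]
gripper_width: 0.502
```

>>> drive_tool(
  motion=[
    [[0,0,-0.2],[0,0,0],0],
    [[0,0,-0.2],[0,0,0],0],
    [[0,0,0],[0,0,0],0],
  ],
)

```text
time: 3.45
tool_pos: [0.4724, 0.1673, 0.1312]
tool_rot: [-0.703, 0.703, 0.077, -0.077]
contact_force: [0.0, -0.4, 0.6]
gripper_width: 0.5
```

Run:
```python
from h import *
f=grab("side");P=cloud(f);cv2.imwrite("pics/b.png",f["img"][130:420,100:420])
```

```text
(no output)
```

View pics/b.png

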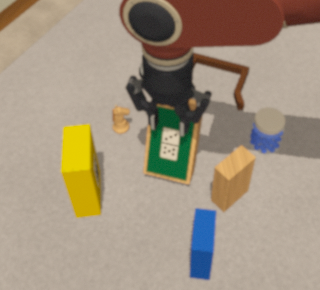

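The lid now shows upright-narrow at crop (150–200, 105–185), probably lying flat; I check the heights.

```bash
cat > box.py <<'E'
from h import *
d=np.array([np.cos(-1.4502),np.sin(-1.4502)]);l=np.array([-d[1],d[0]]);o=np.array([.5009,-.1300])
def box(n):
    f=grab(n);P=cloud(f);hsv=cv2.cvtColor(f["img"],cv2.COLOR_BGR2HSV)
    m=(hsv[...,0]>50)&(hsv[...,0]<90)&(hsv[...,1]>120)&(P[...,2]>.0)&(P[...,2]<.2)&(P[...,1]>-.15)&(P[...,1]<.25)&(P[...,0]>.35)&(P[...,0]<.6)
    q=P[m];print(n,len(q),"z pct",np.percentile(q[:,2],[2,50,98]).round(3))
    g=(P[...,2]>.038)&(P[...,2]<.055)&(np.hypot(P[...,0]-np.median(q[:,0]),P[...,1]-np.median(q[:,1]))<.1)
    for a,qq in(("lid",q),("top",P[g])):
        r=np.c_[(qq[:,:2]-o)@d,(qq[:,:2]-o)@l]*1000
        print(a,cv2.minAreaRect(r.astype(np.float32)),r.min(0).round(),r.max(0).round())
    return f
E
python3 - <<'E'
from box import *
s=manip.state();print(s["time"],s["tool_pos"])
for n in("side","scene"):box(n)
E
```

```text
3.5 [0.47231886 0.16759033 0.13123729]
side 1489 z pct [0.032 0.071 0.14 ]
lid ((-288.9625549316406, 3.5660133361816406), (66.21649169921875, 78.48948669433594), 5.778148651123047) [-325.  -38.] [-257.   43.]
top ((-306.2881774902344, -5.851554870605469), (49.204551696777344, 102.24593353271484), 31.898311614990234) [-321.  -41.] [-258.   48.]
scene 259 z pct [0.013 0.07  0.1  ]
lid ((-306.5814208984375, -47.19409942626953), (47.088436126708984, 138.02117919921875), 7.805342197418213) [-324. -113.] [-274.   24.]
top ((-311.424072265625, -89.39195251464844), (139.00399780273438, 115.6863784790039), 47.999942779541016) [-401. -145.] [-268.    1.]
```

It is mid-fall (lid slanted at about 30°). I let it settle.

>>> drive_tool(
  motion=[
    [[0,0,0],[0,0,0],0],
    [[0,0,0],[0,0,0],0],
    [[0,0,0],[0,0,0],0],
    [[0,0,0],[0,0,0],0],
    [[0,0,0],[0,0,0],0],
    [[0,0,0],[0,0,0],0],
    [[0,0,0],[0,0,0],0],
  ],
)

```text
time: 4.3
tool_pos: [0.4723, 0.1679, 0.1313]
tool_rot: [-0.703, 0.703, 0.077, -0.077]
contact_force: [-0.1, -0.2, 0.3]
gripper_width: 0.497
```

Run:
```python
from box import *
s=manip.state();print(s["time"],s["tool_pos"])
for n in("side","scene"):
    cv2.imwrite(f"pics/c_{n}.png",box(n)["img"])
```

```text
4.3 [0.47227531 0.16789358 0.13130722]
side 942 z pct [0.042 0.044 0.142]
lid ((-233.6083221435547, 13.286056518554688), (173.8922119140625, 83.01468658447266), 15.834786415100098) [-308.  -50.] [-144.   52.]
top ((-217.21038818359375, 12.907127380371094), (139.91229248046875, 90.6278076171875), 5.707613468170166) [-290.  -38.] [-147.   61.]
scene 1258 z pct [0.017 0.045 0.097]
lid ((-243.2197723388672, -9.681472778320312), (226.55567932128906, 124.02093505859375), 36.787330627441406) [-323. -114.] [-143.   58.]
top ((-214.00550842285156, 14.822269439697266), (143.80039978027344, 91.87356567382812), 4.499497413635254) [-288.  -35.] [-141.   64.]
```

It is flat now: top at z ≈ 0.044, box centre at bay (-215, +14) mm, yaw about 5°, leading end near -140 mm. Next I go behind it, align with the bay and lower.

>>> drive_tool(
  motion=[
    [[0,0,0],[0,1,0],0],
    [[0,0,0.65],[0,0.14,0],0],
    [[0,0,0.65],[0,0,0],0],
    [[0,0,0],[0,0,0],0],
    [[0,0.9,0],[0,0,0],0],
    [[0,0.9,0],[0,0,0],0],
    [[0,0.9,0],[0,0,0],0],
    [[0,0.9,0],[0,0,0],0],
    [[0,0.9,0],[0,0,0],0],
    [[0,0,0],[0,0,0],0],
    [[0,0,0],[0,0,0],0],
  ],
)

```text
time: 5.5
tool_pos: [0.4682, 0.1997, 0.0188]
tool_rot: [-0.706, 0.706, 0.042, -0.042]
contact_force: [0.4, -0.3, 0.3]
gripper_width: 0.496
```

```bash
cat >> box.py <<'E'
from scipy.spatial.transform import Rotation as R
def tool():
    s=manip.state();q=s["tool_rot"];M=R.from_quat(np.r_[q[1:],q[0]]).as_matrix();p=s["tool_pos"]
    print(s["time"],"tcp",p.round(4),"bay",((p[:2]-o)@d*1000).round(1),((p[:2]-o)@l*1000).round(1),"yaw vs bay",np.degrees(np.arctan2(M[1,0],M[0,0])-np.arctan2(l[1],l[0])).round(2),"down",M[2].round(3),s["contact_force"].round(1))
E
python3 - <<'E'
from box import *
tool()
cv2.imwrite("pics/d.png",box("side")["img"])
E
```

```text
5.5 tcp [0.4682 0.1997 0.0188] bay -331.3 7.2 yaw vs bay -0.12 down [-0.001 -1.    -0.   ] [ 0.4 -0.3  0.3]
side 309 z pct [0.042 0.045 0.152]
lid ((-260.17852783203125, -17.057531356811523), (144.93612670898438, 20.47793960571289), 6.708815097808838) [-331.  -35.] [-187.   -4.]
top ((-253.27536010742188, -8.989635467529297), (57.96497344970703, 150.7783660888672), 83.74594116210938) [-331.  -37.] [-180.   27.]
```

View pics/d.png

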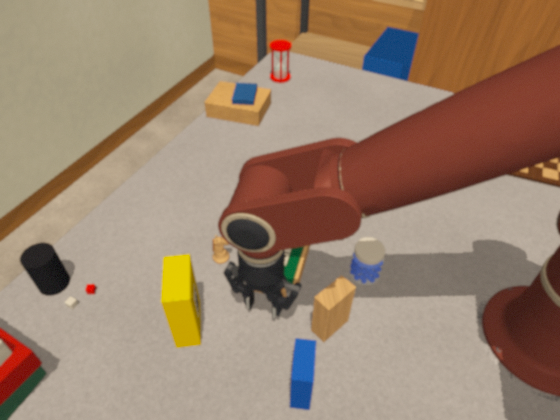

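The fingers are behind the box's rear end, with the lid strip visible at (297,262). I push to align it.

>>> drive_tool(
  motion=[
    [[0,0,-0.5],[0,0,0],0],
    [[0,0,-0.4],[0,0,0],0],
    [[0,0,-0.2],[0,0,0],0],
    [[0,0,-0.2],[0,0,0],0],
    [[0,0,-0.2],[0,0,0],0],
    [[0,0,-0.2],[0,0,0],0],
    [[0,0,-0.2],[0,0,0],0],
    [[0,0,-0.2],[0,0,0],0],
    [[0,0,-0.2],[0,0,0],0],
    [[0,0,0],[0,0,0],0],
  ],
)

```text
time: 6.55
tool_pos: [0.4753, 0.1423, 0.0189]
tool_rot: [-0.706, 0.706, 0.042, -0.042]
contact_force: [0.3, 0.7, -0.4]
gripper_width: 0.502
```

Run:
```python
from box import *
tool()
cv2.imwrite("pics/e.png",box("scene")["img"][120:340,120:420])
```

```text
6.55 tcp [0.4753 0.1423 0.0189] bay -273.4 7.4 yaw vs bay -0.14 down [ 0.    -1.    -0.001] [ 0.3  0.7 -0.4]
scene 1168 z pct [0.019 0.045 0.098]
lid ((-227.34512329101562, -13.330772399902344), (236.9280548095703, 120.78173065185547), 30.462406158447266) [-317. -114.] [-122.   49.]
top ((-196.21817016601562, 9.104835510253906), (173.90225219726562, 92.95824432373047), 1.1502282619476318) [-283.  -38.] [-109.   57.]
```

View pics/e.png

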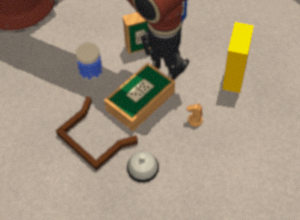

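The box (crop centre (140,92)) is aligned within about 1°, its lateral offset is about +11 mm, and the leading end is at the bay mouth. I push with a slight sideways drift.

>>> drive_tool(
  motion=[
    [[-0.04,0,-0.2],[0,0,0],0],
    [[-0.04,0,-0.2],[0,0,0],0],
    [[-0.04,0,-0.2],[0,0,0],0],
    [[-0.04,0,-0.2],[0,0,0],0],
    [[-0.04,0,-0.2],[0,0,0],0],
    [[-0.04,0,-0.2],[0,0,0],0],
    [[-0.04,0,-0.2],[0,0,0],0],
    [[-0.04,0,-0.2],[0,0,0],0],
    [[-0.04,0,-0.2],[0,0,0],0],
    [[-0.04,0,-0.2],[0,0,0],0],
    [[0,0,-0.2],[0,0,0],0],
    [[0,0,0],[0,0,0],0],
  ],
)

```text
time: 7.8
tool_pos: [0.4716, 0.0863, 0.0187]
tool_rot: [-0.706, 0.706, 0.042, -0.042]
contact_force: [0.2, -0.5, -0.2]
gripper_width: 0.498
```

Run:
```python
from box import *
tool()
cv2.imwrite("pics/f.png",box("scene")["img"][120:340,120:420])
```

```text
7.8 tcp [0.4716 0.0863 0.0187] bay -218.3 -3.1 yaw vs bay -0.14 down [-0.    -1.    -0.001] [ 0.2 -0.5 -0.2]
scene 1022 z pct [0.04  0.044 0.049]
lid ((-133.17218017578125, -4.280250549316406), (133.25906372070312, 75.5938949584961), 0.21030645072460175) [-200.  -42.] [-67.  34.]
top ((-139.55953979492188, -2.5216712951660156), (93.56851196289062, 168.70166015625), 89.36909484863281) [-224.  -50.] [-55.  44.]
```

View pics/f.png

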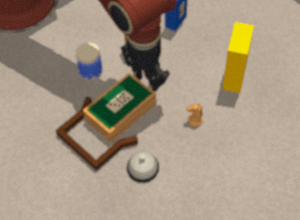

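The box (crop centre (120,105)) is between the rails, straight, lateral offset about -4 mm, leading end about -57 mm. I continue.

>>> drive_tool(
  motion=[
    [[0.02,0,-0.2],[0,0,0],0],
    [[0.02,0,-0.2],[0,0,0],0],
    [[0.02,0,-0.2],[0,0,0],0],
    [[0.02,0,-0.2],[0,0,0],0],
    [[0.02,0,-0.2],[0,0,0],0],
    [[0,0,-0.2],[0,0,0],0],
    [[0,0,-0.2],[0,0,0],0],
    [[0,0,-0.2],[0,0,0],0],
    [[0,0,-0.2],[0,0,0],0],
    [[0,0,-0.2],[0,0,0],0],
    [[0,0,0],[0,0,0],0],
  ],
)

```text
time: 8.95
tool_pos: [0.4802, 0.0369, 0.0188]
tool_rot: [-0.705, 0.706, 0.042, -0.042]
contact_force: [-0.7, 0.1, 0.2]
gripper_width: 0.501
```

>>> drive_tool(
  motion=[
    [[0,0,-0.08],[0,0,0],0],
    [[0,0,-0.08],[0,0,0],0],
    [[0,0,0],[0,0,0],0],
  ],
)

```text
time: 9.25
tool_pos: [0.4805, 0.0338, 0.0188]
tool_rot: [-0.706, 0.706, 0.042, -0.042]
contact_force: [-0.5, 2.1, 0.5]
gripper_width: 0.499
```

Run:
```python
from box import *
tool();box("scene")
```

```text
9.25 tcp [0.4805 0.0338 0.0188] bay -165.0 -0.5 yaw vs bay -0.11 down [ 0. -1. -0.] [-0.5  2.1  0.5]
scene 1146 z pct [0.031 0.044 0.052]
lid ((-170.32180786132812, -20.279083251953125), (328.4823303222656, 93.09291076660156), 11.646262168884277) [-323.  -97.] [-13.  36.]
top ((-89.442626953125, -0.7454681396484375), (92.83822631835938, 171.85194396972656), 89.87776947021484) [-175.  -47.] [-3. 46.]
```

Nearly home; I creep on, watching the force.

>>> drive_tool(
  motion=[
    [[0,0,-0.06],[0,0,0],0],
    [[0,0,-0.06],[0,0,0],0],
    [[0,0,0],[0,0,0],0],
  ],
)

```text
time: 9.6
tool_pos: [0.4809, 0.0308, 0.0188]
tool_rot: [-0.706, 0.706, 0.042, -0.042]
contact_force: [-2.0, 1.9, 1.0]
gripper_width: 0.495
```

>>> drive_tool(
  motion=[
    [[0,0,-0.04],[0,0,0],0],
    [[0,0,0],[0,0,0],0],
  ],
)

```text
time: 9.8
tool_pos: [0.481, 0.0299, 0.0188]
tool_rot: [-0.706, 0.706, 0.042, -0.042]
contact_force: [0.1, 2.9, 1.2]
gripper_width: 0.502
```

>>> drive_tool(
  motion=[
    [[0,0,-0.04],[0,0,0],0],
    [[0,0,0],[0,0,0],0],
  ],
)

```text
time: 10.0
tool_pos: [0.4811, 0.0288, 0.0188]
tool_rot: [-0.706, 0.706, 0.042, -0.042]
contact_force: [-0.5, 3.3, 0.8]
gripper_width: 0.505
```

>>> drive_tool(
  motion=[
    [[0,0,-0.04],[0,0,0],0],
    [[0,0,0],[0,0,0],0],
  ],
)

```text
time: 10.2
tool_pos: [0.4812, 0.0283, 0.0188]
tool_rot: [0.706, -0.705, -0.042, 0.042]
contact_force: [-0.2, 5.2, 1.4]
gripper_width: 0.497
```

>>> drive_tool(
  motion=[
    [[0,0,-0.04],[0,0,0],0],
    [[0,0,0],[0,0,0],0],
  ],
)

```text
time: 10.4
tool_pos: [0.4811, 0.0283, 0.0188]
tool_rot: [0.707, -0.705, -0.042, 0.042]
contact_force: [-1.6, 9.4, 2.7]
gripper_width: 0.5
```

>>> drive_tool(
  motion=[
    [[0,0,-0.04],[0,0,0],0],
    [[0,0,0],[0,0,0],0],
  ],
)

```text
time: 10.6
tool_pos: [0.4811, 0.0283, 0.0189]
tool_rot: [0.708, -0.704, -0.042, 0.042]
contact_force: [-2.0, 13.3, 3.0]
gripper_width: 0.5
```

The TCP has stopped while the force climbs to 13 N, so the box is against the stop. I back off and raise.

>>> drive_tool(
  motion=[
    [[0,0,0.3],[0,0,0],0],
    [[0,0,0.5],[0,0,0],0],
    [[0,0,1],[0,0,0],0],
    [[0,0,1],[0,0,0],0],
    [[0,-1,0],[0,0,0],0],
    [[0,-1,0],[0,0,0],0],
    [[0,-1,0],[0,0,0],0],
    [[0,-1,0],[0,0,0],0],
    [[0,-1,0],[0,0,0],0],
    [[0,-1,0],[0,0,0],0],
    [[0,0,0],[0,0,0],0],
    [[0,0,0],[0,0,0],0],
  ],
)

```text
time: 11.8
tool_pos: [0.4733, 0.0956, 0.1689]
tool_rot: [-0.706, 0.706, 0.042, -0.042]
contact_force: [0.1, -0.0, -0.6]
gripper_width: 0.499
```

Run:
```python
from box import *
tool();box("side");f=box("scene");cv2.imwrite("pics/g.png",cv2.resize(f["img"][130:330,130:400],None,fx=2,fy=2))
```

```text
11.8 tcp [0.4733 0.0956 0.1689] bay -227.2 -0.3 yaw vs bay -0.1 down [ 0.001 -1.    -0.001] [ 0.1 -0.  -0.6]
side 690 z pct [0.042 0.044 0.047]
lid ((-122.42633056640625, -0.9601325988769531), (72.40523529052734, 228.04937744140625), 89.69674682617188) [-237.  -37.] [-8. 35.]
top ((-76.87042236328125, -2.5031661987304688), (90.13276672363281, 148.7786865234375), 89.57499694824219) [-151.  -47.] [-3. 43.]
scene 1293 z pct [0.015 0.044 0.074]
lid ((-165.700927734375, -27.875274658203125), (335.7480773925781, 101.70188903808594), 16.154605865478516) [-322. -114.] [-8. 36.]
top ((-74.05915069580078, -0.6663665771484375), (94.40380859375, 149.18112182617188), 89.92156219482422) [-149.  -48.] [ 1. 47.]
```

View pics/g.png

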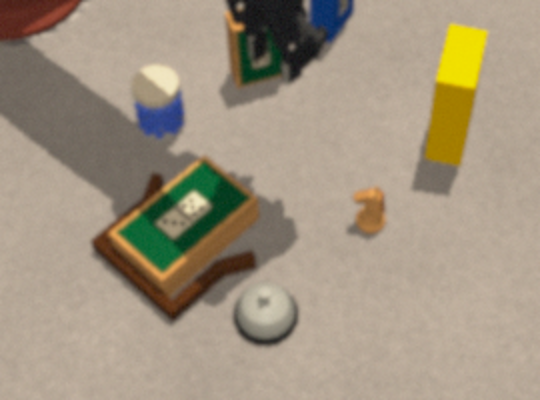

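The box lies lid up in the bay (centre (185,222)), spanning bay x about -150 to 0 mm, with a lateral offset of -1 to -2 mm and yaw under 0.5°. The jar (158,100), knight (370,210) and bell (265,312) stand upright, and the gripper is clear.

```bash
python3 -c "
from plant import manip
print(manip.job_done())"
```

```text
the job is handed in; nothing more can be done
None
```

The domino box is fully home in the bay, lid up, and the job is handed in at about 12 s of the 42 s allowed. No verdict was reported.

- **What I did:** With the fingertips half open, I pushed gently near the top of the green lid until the box tipped flat in front of the bay. I then pushed its rear end along the shelf, squaring it to the bay and easing it sideways onto the middle line. I stopped when the fingers stopped moving against the back stop, with the measured force at 13 N.
- **Box at the end:** Both cameras agree. The box spans bay x from about -150 to 0 mm (±3 mm) and sits 1–3 mm off the middle line. It is turned less than 0.5°, and its top is about 44 mm high.
- **Bystanders:** In the last picture the jar, knight and bell stand upright with no visible shift; I did not re-measure their positions. The gripper never came near them. The gripper is clear of everything.
- **Check that disagreed:** The mask for the green lid also picked up the lid of the small look-alike box, so I ignored the lid sizes wherever it intruded. I used the points at box-top height instead.

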